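# Pack the three guide rollers in the carry tray and chock the row

## Task

Pack the three plain guide rollers for transport: lay them on their sides, close together, across the two rails of the wooden carry tray with the row against one end stop, setting each one down rather than dropping it. Then, last of all, push the wide wooden chock fully down onto the rails in the gap between the row and the other end stop, so that the rollers cannot roll apart. Leave the slim roller, the flanged roller and the narrow chock where they are.

Things in the scene. Friction and masses are not known exactly. Their poses are not given: they have to be found in the camera images.
- carry_tray: fixed wooden tray, board 210 x 116 mm with 14.5 mm high lips along its long edges. Two felt-topped rails run along its x at y = +-17 mm, 11 mm wide, tops at z = 24 mm, between two end stops (inner faces at x = +-80 mm, 50 mm wide in y, tops at z = 52 mm). Three plain rollers and the wide chock fill about 149 of the 160 mm. Origin: centre of the underside, on the bench; z up; both ends alike
- roller_a_center (a point): plain steel guide roller, one of three alike: a straight cylinder 36 mm in diameter, 58 mm long, a dark bearing with a bore in each flat end, 0.25 kg; it lies on its side on the bench. Point: its centre (18 mm above what it lies on). Its own y axis runs along the roller; it rolls easily, a few mm even as it is let go.
- roller_b_center (a point): plain steel guide roller, one of three alike: a straight cylinder 36 mm in diameter, 58 mm long, a dark bearing with a bore in each flat end, 0.25 kg; it lies on its side on the bench. Point: its centre (18 mm above what it lies on). Its own y axis runs along the roller; it rolls easily, a few mm even as it is let go.
- roller_c_center (a point): plain steel guide roller, one of three alike: a straight cylinder 36 mm in diameter, 58 mm long, a dark bearing with a bore in each flat end, 0.25 kg; it lies on its side on the bench. Point: its centre (18 mm above what it lies on). Its own y axis runs along the roller; it rolls easily, a few mm even as it is let go.
- wide_chock_center (a point): wide chock: a pale hardwood wedge block 42 mm wide (its x) x 58 mm long (its y) x 40 mm high; over its lower 22 mm the two long sides taper in by 6 mm each, to a foot 30 mm wide; 0.09 kg; it stands on its foot on the bench. Point: its centre, 20 mm above its underside.
- narrow_chock_center (a point): narrow chock that belongs elsewhere: the same kind of wedge block, but only 26 mm wide (its x, foot 14 mm) x 58 mm (its y) x 40 mm high. Stays where it is. Point: its centre, 20 mm above its underside.
- slim_roller_center (a point): slim roller that does not belong to the set: same look and length (58 mm) but only 24 mm in diameter. Stays where it is. Point: its centre; its y axis runs along it.
- flanged_roller_center (a point): flanged roller that does not belong to the set: 58 mm long, body 36 mm in diameter, with a flange 50 mm in diameter and 6 mm thick at each end. Stays where it is. Point: its centre, 25 mm above the bench; its y axis runs along it.

How it is judged:
By the outcome, as a careful person would: the job done as asked, in the order asked, and still so for the second after the job is handed in, with the robot touching nothing.
It also fails if it takes over 106 s, if anything falls off the work surface, if the arm or the gripper's body presses on something with over 40 N, if the wrist force passes 120 N, or if a joint passes its speed limit or range.

## Robot

A 6-joint arm with a two-finger parallel gripper is mounted at the origin on a cart in front of the work surface, level with it; the furniture and walls round the work are solid. World frame = base frame: x ahead of the robot, y to its left, z up, the work surface at z = 0. Lengths are in m, angles in rad, forces in N, time in s.
With the tool pointing down it reaches from about 0.225 to 0.875 m from the base axis. Payload 3.4 kg.
Tool frame: the origin (TCP) lies between the finger pads; the fingertips stand 8 mm ahead of it and the grasp point (between the pads) lies 11 mm behind it; z points along the fingers, y is the line along which they close (so a half turn about z gives the same grasp; the last joint's range is limited). The gripper opens to 85 mm and grips with 20 to 120 N. Pads are 22 mm wide; open, the fingers measure 114 mm over their backs; the gripper's body (76 mm by 85 mm) begins 54 mm behind the grasp point. The pads swing forward as they close: fully open they stand 13 mm farther back than shut.
Start: joints at [1.178, 0.276, 1.505, -0, 1.361, -0.121], TCP at [0.154, 0.554, 0.239] pointing down, gripper open.
Joint ranges: [-2.89, 2.89], [-0.75, 2.08], [0.22, 2.7], [-1.18, 4.32], [0.11, 2.71], [-2.7, 2.7]. Speed limits (rad/s): [2.57, 2.57, 3.14, 3.14, 3.14, 3.14].

## Interface

Orientations are given as a unit quaternion [w, x, y, z].
In Python, from rig import manip gives the robot as it stands.
- The arm moves only by the tool move_arm, never from a script. Its argument "deltas" is a list that holds one entry, the list of rows, each a list of 5 numbers: the shift along the tool's x, y, z normalised to -1 to 1, where 1 is 80 cm, then the turn about the tool's z normalised to -1 to 1, where 1 is 120 degrees, then the closure, from -1 (fully open) to 1 (shut). In form: [[[tx, ty, tz, twist, grip], ...]]. A call has 1 to 12 rows; each row is the pose to reach, as a shift and turn from the pose commanded when the call began, along the tool's axes at that moment; what a row does not reach only later rows make up. A row lasts 1/10 s, in which the tool goes at most 50 mm and 8.59 degrees, less where a joint would pass 70% of its speed; a pose out of reach is approached as far as the arm can. A call with a number of a shift or a turn outside -1 to 1 is refused whole. A call with a gripper value outside its range is refused whole. The fingers move at their own pace and stop on an object; "squeeze" is the grip in N (left out, the last holds). Time passes only in rows, so rows that repeat a pose let the fingers close. It gives the time, the measured TCP pose, the force, the opening and the grip force at its end, in the units of the state.
- manip.get_state(): the state, without advancing time (a new reading comes with each control period).
- manip.get_image(name): name is "scene" or "side" or "wrist"; returns the picture (420x560x3 uint8, red, green, blue); there is no depth.
- manip.camera_params(name): a dict with "fx", "fy", "cx", "cy" (pixels), "dist" ([k1, k2, p1, p2, k3] as OpenCV has them; the pictures are not rectified), "R" (3x3) and "t" (3): a world point X has camera coordinates R X + t; the wrist camera has in their place "tool_from_camera" (4x4, takes a point from camera to tool coordinates, whose origin is the TCP and whose axes are the flange's). Camera axes: x right, y down, z forward; pixel columns grow to the right and rows downward; lengths in m; the calibration is good to about 2 mm. A picture is of the moment at which its call begins: read the wrist's pose just before it. camera_params takes no time and is no camera call.
- manip.sign_off(): hands the job in; it is judged then, once.
The state is a dict: "clock": time; "qpos": joint angles; "qd": joint speeds; "effort": joint torques, N m; "position": TCP position; "ee_rot": TCP orientation; "contact_force": force on the tool from outside, world axes, zero at the start; "moment": the same for the moment, N m; "width": finger opening in m; "gripper_force": force on a finger pad.
Only numpy, scipy, OpenCV 4.12 (cv2) and the standard library are available. Lean on these libraries where they do the work, as an engineer would, in place of code of your own. Each camera call takes 0.05 s, during which the arm holds its last target. There are 200 camera calls.

## Working session

There is one attempt and no reset: what is moved stays moved. The work goes in short steps, Python scripts to look and compute and a tool call to move; the robot and the scene stay as the last step left them, time stands still between calls to the robot, and variables do not carry over. Pictures are saved under pics/ and viewed, at most 14 in all, crops included, and the job is handed in when it is done.

Besides the shell and the picture viewer there is one more tool, called after ">>>" in YAML: its name, and indented under it one key for each argument. move_arm: Moves the arm, as the interface text tells. Scaled input: -1 to 1 covers 80 cm each way for a shift and 120 degrees each way for a turn. Its arguments: {"type":"object","properties":{"deltas":{"type":"array","items":{"type":"array","items":{"type":"array","items":{"type":"number","minimum":-1,"maximum":1}}}},"squeeze":{"type":"number"}},"required":["deltas"]}

```bash
ls; mkdir -p pics
python3 - <<'E'
from rig import manip
import cv2
s=manip.get_state(); print(s)
for n in ("scene","side","wrist"):
    im=manip.get_image(n); cv2.imwrite(f"pics/{n}0.png",im[...,::-1])
    p=manip.camera_params(n); print(n,p)
E
```

```text
pics
{'clock': 0.0, 'qpos': array([ 1.17800938e+00,  2.76583584e-01,  1.50612731e+00,  4.00312004e-06,
        1.36072933e+00, -1.21012431e-01]), 'qd': array([ 7.36251436e-04,  6.50845339e-04,  6.97128482e-04, -3.52062169e-04,
        5.72454717e-05,  1.34567472e-03]), 'effort': array([-2.74372978e-03, -4.16772079e+01, -2.45798439e+01, -3.53320929e-04,
        1.11383523e-02, -8.37332379e-06]), 'position': array([0.15416293, 0.5534059 , 0.23844854]), 'ee_rot': array([-2.36611164e-04,  1.35469798e-01,  9.90781046e-01, -8.92971131e-04]), 'contact_force': array([-0.27713012, -0.18731802, -0.29656436]), 'moment': array([-0.01618835,  0.00739781, -0.01614749]), 'gripper_force': 0.0, 'width': 0.08529955648929143}
scene {'fx': 470.0318193914611, 'fy': 470.0318193914611, 'cx': 284.4099584640623, 'cy': 206.44637034200588, 'dist': array([-0.03658842,  0.        ,  0.        ,  0.        ,  0.        ]), 'R': array([[ 0.73392317, -0.6790537 ,  0.01558384],
       [-0.47426159, -0.52873792, -0.70392624],
       [ 0.48624348,  0.50923696, -0.7101021 ]]), 't': array([-0.43689641,  0.24696847,  0.7
[... 250 characters left out ...]
83],
       [-0.25674366,  0.37316471, -0.89153283],
       [ 0.54187455, -0.70824974, -0.45249782]]), 't': array([0.39899025, 0.24384912, 0.52008912])}
wrist {'fx': 343.9984370120779, 'fy': 343.9984370120779, 'cx': 275.40283036651584, 'cy': 203.21194362187893, 'dist': array([0.02134297, 0.        , 0.        , 0.        , 0.        ]), 'tool_from_camera': array([[ 2.20212611e-04, -9.49495202e-01, -3.13781473e-01,
         8.11359439e-02],
       [ 9.99999643e-01,  4.64983382e-04, -7.05226331e-04,
        -1.44638473e-04],
       [ 8.15512188e-04, -3.13781206e-01,  9.49494966e-01,
        -1.33605583e-01],
       [ 0.00000000e+00,  0.00000000e+00,  0.00000000e+00,
         1.00000000e+00]])}
```

View pics/scene0.png

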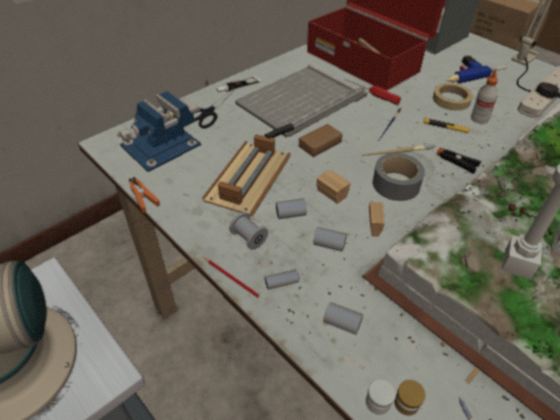

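View pics/side0.png

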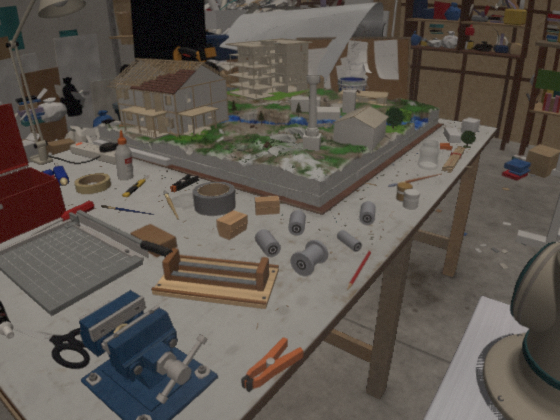

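View pics/wrist0.png

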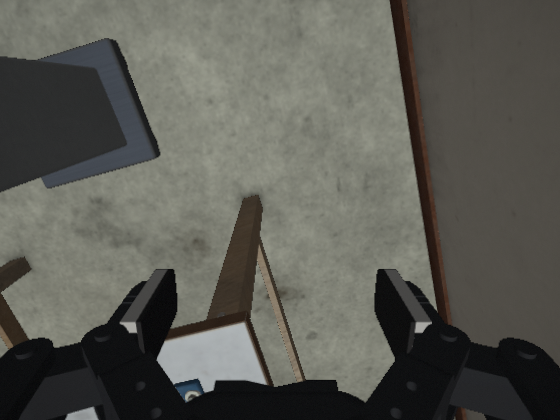

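Scene: plain rollers at about (291,208), (330,239) and (343,318). The slim roller is at (282,279), the flanged one at (248,232), the wide chock at (333,185), the narrow chock at (376,218), and the tray around (248,175) with its stops at (264,144) and (231,190). The wrist view shows only the floor and a table leg.

```bash
cat > h.py <<'E'
import numpy as np, cv2
from rig import manip
from scipy.spatial.transform import Rotation as Ro
def cam(n, s=None):
    p=manip.camera_params(n); K=np.array([[p['fx'],0,p['cx']],[0,p['fy'],p['cy']],[0,0,1]])
    if n=='wrist':
        T=p['tool_from_camera']; q=s['ee_rot']; Rt=Ro.from_quat(q,scalar_first=True).as_matrix()
        Rwc=Rt@T[:3,:3]; C=np.array(s['position'])+Rt@T[:3,3]
    else: Rwc=p['R'].T; C=-p['R'].T@p['t']
    return K,p['dist'],Rwc,C
def back(c,uv,z):
    K,d,R,C=c
    u=cv2.undistortPoints(np.array([[uv]],float),K,d)[0,0]
    r=R@np.array([*u,1]); return C+r*(z-C[2])/r[2]
def proj(c,X):
    K,d,R,C=c
    return cv2.projectPoints(np.atleast_2d(np.array(X,float)),cv2.Rodrigues(R.T)[0],-R.T@C,K,d)[0][:,0]
def look(name):  # wrist picture + state saved
    s=manip.get_state(); im=manip.get_image('wrist'); cv2.imwrite(f'pics/{name}.png',im[...,::-1])
    np.savez(f'pics/{name}.npz',position=s['position'],ee_rot=s['ee_rot']); return s,im
def load(name): return cam('wrist',np.load(f'pics/{name}.npz'))
def delta(s,x,y,z,yaw=None):
    """tool-frame normalised shift from pose s (p,q) to world xyz; yaw = world angle of tool y (mod pi)"""
    R=Ro.from_quat(s['ee_rot'],scalar_first=True).as_matrix()
    d=R.T@(np.array([x,y,z])-s['position'])/.8
    t=None
    if yaw is not None:
        cur=np.arctan2(R[1,1],R[0,1]); e=(cur-yaw+np.pi/2)%np.pi-np.pi/2 # tool z down: +twist lowers world yaw
        t=np.degrees(e)/120
    return np.round(d,4),None if t is None else round(t,4)
E
python3 - <<'E'
from h import *
c=cam('scene'); print('camera',c[3])
for n,uv,z in [('A',(291,208),.02),('B',(330,239),.02),('C',(343,318),.02),('slim',(282,279),.012),('fl',(248,232),.025),('wide',(333,185),.025),('narrow',(376,218),.025),('st1',(264,138),.052),('st2',(231,185),.052)]:
    print(n,back(c,uv,z).round(3))
for n,a,b in [('A',(277,209),(305,208)),('B',(315,236),(346,241)),('C',(326,313),(361,323))]:
    A,B=back(c,a,.018),back(c,b,.018); print(n,A.round(3),B.round(3),np.degrees(np.arctan2(*(B-A)[1::-1])))
s=manip.get_state(); R=Ro.from_quat(s['ee_rot'],scalar_first=True).as_matrix(); print(R.round(3))
E
```

```text
camera [ 0.08511777 -0.53542933  0.69567256]
A [ 0.555 -0.063  0.02 ]
B [ 0.553 -0.173  0.02 ]
C [ 0.444 -0.305  0.02 ]
slim [ 0.427 -0.176  0.012]
fl [ 0.446 -0.058  0.025]
wide [ 0.664 -0.076  0.025]
narrow [ 0.657 -0.199  0.025]
st1 [0.639 0.116 0.052]
st2 [0.487 0.043 0.052]
A [ 0.533 -0.045  0.018] [ 0.577 -0.081  0.018] -39.03821794392279
B [ 0.539 -0.147  0.018] [ 0.573 -0.195  0.018] -54.22518510504032
C [ 0.431 -0.279  0.018] [ 0.46  -0.331  0.018] -60.9557986215436
[[-0.963  0.268 -0.001]
 [ 0.268  0.963 -0.001]
 [ 0.    -0.001 -1.   ]]
```

>>> move_arm:
  deltas:
    - [[-0.718,-0.595,-0.1,1,-1],[-0.718,-0.595,-0.1,1,-1],[-0.718,-0.595,-0.1,1,-1],[-0.718,-0.595,-0.1,1,-1],[-0.718,-0.595,-0.1,1,-1],[-0.718,-0.595,-0.1,1,-1],[-0.718,-0.595,-0.1,1,-1],[-0.718,-0.595,-0.1,1,-1],[-0.718,-0.595,-0.1,1,-1],[-0.718,-0.595,-0.1,1,-1],[-0.718,-0.595,-0.1,1,-1],[-0.718,-0.595,-0.1,1,-1]]

```text
clock: 1.35
position: [0.4953, 0.062, 0.3034]
ee_rot: [-0.0, 0.862, 0.507, 0.0]
contact_force: [0.9, 1.7, 0.5]
width: 0.0855
gripper_force: 0.0
```

Run:
```python
from h import *
s=manip.get_state(); print(s['clock'],s['qpos'].round(3),s['position'],delta(s,.58,-.06,.32,np.radians(-64)))
```

```text
1.35 [-0.015  0.129  1.54   0.     1.473  0.492] [0.49529174 0.06199393 0.30337399] (array([-0.0818,  0.1667, -0.0209]), np.float64(0.291))
```

>>> move_arm:
  deltas:
    - [[-0.08,0.166,-0.02,0.29,-1],[-0.08,0.166,-0.02,0.29,-1],[-0.08,0.166,-0.02,0.29,-1],[-0.08,0.166,-0.02,0.29,-1],[-0.08,0.166,-0.02,0.29,-1],[-0.08,0.166,-0.02,0.29,-1],[-0.08,0.166,-0.02,0.29,-1]]

```text
clock: 2.05
position: [0.5798, -0.0551, 0.3193]
ee_rot: [-0.0, 0.973, 0.231, -0.0]
contact_force: [-0.7, -0.0, -0.1]
width: 0.0852
gripper_force: 0.0
```

Run:
```python
from h import *
s,im=look('w1'); print(s['clock'],s['qpos'].round(3),s['position'],delta(s,.58,-.06,.32,np.radians(-64)))
```

```text
2.05 [-0.214  0.255  1.34   0.     1.548  0.891] [ 0.57975666 -0.05505818  0.3193108 ] (array([-0.0025,  0.0057, -0.0009]), np.float64(0.0057))
```

View pics/w1.png

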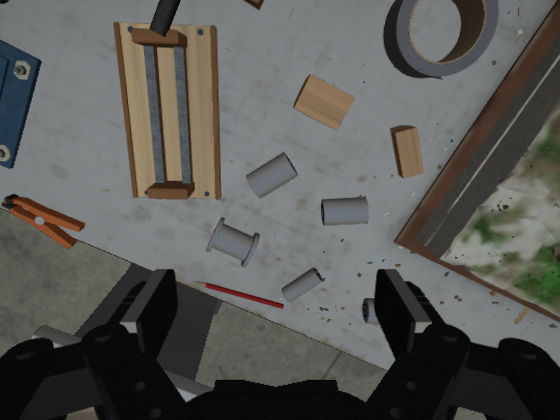

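Run:
```python
from h import *
im=cv2.imread('pics/w1.png'); o=np.zeros((600,800,3),np.uint8)
a=cv2.resize(im[10:210,110:226],None,fx=3,fy=3,interpolation=cv2.INTER_CUBIC); o[:600,:348]=a
b=cv2.resize(im[60:240,240:430],None,fx=2.35,fy=2.35,interpolation=cv2.INTER_CUBIC); o[:b.shape[0],352:352+b.shape[1]]=b[:,:448]
cv2.imwrite('pics/w1c.png',o)
```

```text
(no output)
```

View pics/w1c.png

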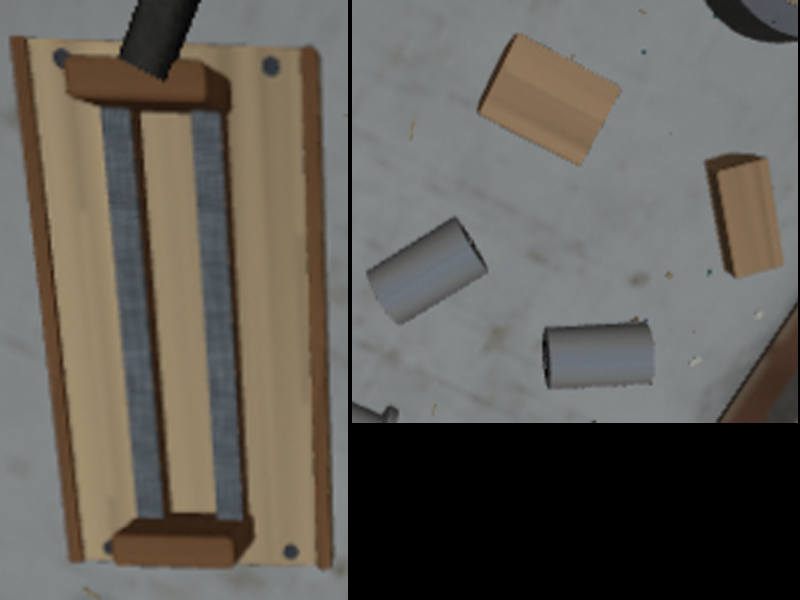

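```bash
cat >> h.py <<'E'
from scipy.optimize import least_squares
_t=np.linspace(0,2*np.pi,40)
CYL=np.array([[.018*np.cos(a),y,.018+.018*np.sin(a)] for a in _t for y in (-.029,.029)])
CHK=np.array([[sx*w,sy*.029,z] for sx in(-1,1) for sy in(-1,1) for w,z in((.021,.04),(.021,.022),(.015,0))])
def feat(poly):
    h=cv2.convexHull(np.array(poly,np.float32)); m=cv2.moments(h)
    return np.array([m['m10'],m['m01']])/m['m00'], .5*np.arctan2(2*m['mu11'],m['mu20']-m['mu02'])
def place(M,p): 
    c,s=np.cos(p[2]),np.sin(p[2]); return M@np.array([[c,-s,0],[s,c,0],[0,0,1]]).T+[p[0],p[1],0]
def fit(c,poly,M,p0,z0=0):
    f0,a0=feat(poly)
    def r(p):
        f,a=feat(proj(c,place(M,p)+[0,0,z0])); e=(a-a0+np.pi/2)%np.pi-np.pi/2
        return [*(f-f0),e*30]
    o=least_squares(r,p0,x_scale=[.01,.01,.1],diff_step=1e-4); return o.x,o.cost
def fitrail(c,px,xy):  # tray pose from points on the rail tops
    W=np.array([back(c,p,.024)[:2] for p in px]); xy=np.array(xy)
    def r(p):
        co,si=np.cos(p[2]),np.sin(p[2]); return (xy@np.array([[co,-si],[si,co]]).T+p[:2]-W).ravel()
    o=least_squares(r,[.563,.08,.45]); return o.x,np.abs(o.fun).max()
E
python3 - <<'E'
from h import *
c=load('w1')
t=[(102,107),(131,107),(190,109),(222,109),(137,518),(164,518),(217,520),(244,520)]
xy=[(.08,.0225),(.08,.0115),(.08,-.0115),(.08,-.0225),(-.08,.0225),(-.08,.0115),(-.08,-.0115),(-.08,-.0225)]
print('tray',fitrail(c,[(110+u/3,10+v/3) for u,v in t],xy))
g=lambda P:[(240+(u-352)/2.35,60+v/2.35) for u,v in P]
print('A',fit(c,g([(368,272),(458,217),(470,228),(488,270),(402,323),(382,308)]),CYL,[.555,-.063,.9]))
print('B',fit(c,g([(545,328),(648,322),(655,352),(652,384),(548,388),(544,360)]),CYL,[.553,-.173,.6]))
print('chock',fit(c,g([(518,34),(621,90),(582,165),(478,116)]),CHK,[.664,-.076,.0]))
sc=cam('scene')
for z in (.03,.06,.09,.12): 
    X=back(c,(160,36),z); print(X, proj(sc,X), proj(cam('side'),X))
E
```

```text
tray (array([0.56224968, 0.08063909, 0.43836657]), np.float64(0.0008094638414841704))
A (array([ 0.55501391, -0.06339862,  1.04108391]), np.float64(8.87981994433315e-12))
B (array([ 0.55353651, -0.17154576,  0.51805349]), np.float64(1.5139605037490463e-12))
chock (array([ 0.66210225, -0.07723878,  0.01853841]), np.float64(4.154585247625807e-11))
[0.64280516 0.12006773 0.03      ] [[264.27742615 144.3418831 ]] [[170.9667985  264.19177795]]
[0.64344564 0.11021265 0.06      ] [[267.19015299 135.57816271]] [[172.59264943 248.15849549]]
[0.64408612 0.10035758 0.09      ] [[270.24994345 126.37572187]] [[174.2893963  231.80903623]]
[0.64472661 0.09050251 0.12      ] [[273.46791307 116.70171341]] [[176.05767605 215.15472351]]
```

The tray's far stop has a black handle resting on it at about z 0.06, so I'll build the row against the near stop. Next I fetch roller A.

```bash
cat > go.py <<'E'
import sys; from h import *
s=manip.get_state(); a=[float(v) for v in sys.argv[1:]]
print(round(s['clock'],2),s['position'].round(4),s['qpos'].round(2),*delta(s,a[0],a[1],a[2],np.radians(a[3])))
E
python3 go.py .555 -.0634 .10 -30.4; python3 go.py .555 -.0634 .011 -30.4
```

```text
2.1 [ 0.5798 -0.055   0.3195] [-0.21  0.25  1.34  0.    1.55  0.89] [-0.0325 -0.0045  0.2743] -0.2745
2.1 [ 0.5798 -0.055   0.3195] [-0.21  0.25  1.34  0.    1.55  0.89] [-0.0325 -0.0045  0.3856] -0.2745
```

>>> move_arm:
  deltas:
    - [[-0.0325,-0.0045,0.06,-0.274,-1],[-0.0325,-0.0045,0.12,-0.274,-1],[-0.0325,-0.0045,0.18,-0.274,-1],[-0.0325,-0.0045,0.22,-0.274,-1],[-0.0325,-0.0045,0.27,-0.274,-1],[-0.0325,-0.0045,0.29,-0.274,-1],[-0.0325,-0.0045,0.29,-0.274,-1]]

```text
clock: 2.8
position: [0.5531, -0.063, 0.0849]
ee_rot: [-0.002, 0.868, 0.496, -0.002]
contact_force: [0.1, 0.2, 0.2]
width: 0.0853
gripper_force: 0.0
```

```bash
python3 - <<'E'
from h import *
look('w2')
E
python3 go.py .555 -.0634 .011 -30.4
```

```text
2.85 [ 0.5547 -0.0635  0.0867] [-0.24  0.38  1.76  0.    1.    0.29] [0.0003 0.0005 0.0947] -0.001
```

View pics/w2.png

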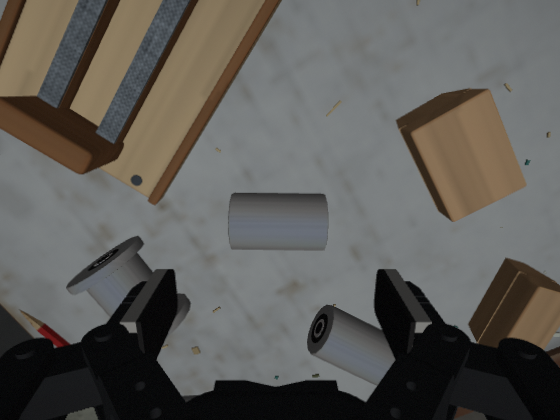

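Roller A lies level in the image, cols 228-328, rows 193-250, between the fingers. I descend, then grip.

>>> move_arm:
  deltas:
    - [[0,0,0.05,0,-1],[0,0,0.08,0,-1],[0,0,0.094,0,-1],[0,0,0.094,0,-1],[0,0,0.094,0,0.5],[0,0,0.094,0,0.7],[0,0,0.094,0,0.7],[0,0,0.094,0,0.7],[0,0,0.094,0,0.7],[0,0,0.094,0,0.7]]
  squeeze: 30

```text
clock: 3.85
position: [0.5565, -0.0645, 0.0139]
ee_rot: [0.001, 0.869, 0.495, 0.001]
contact_force: [-1.8, 0.8, 5.7]
width: 0.0574
gripper_force: 32.6
```

Run:
```python
from h import *
c=load('w2'); print(fit(c,[(230,194),(327,194),(329,221),(327,249),(230,249),(228,221)],CYL,[.555,-.063,1.04]))
print({k:v for k,v in manip.get_state().items() if k in('clock','width','gripper_force','contact_force','position')})
```

```text
(array([ 0.55502363, -0.06191036,  1.04173737]), np.float64(5.457290781105904e-12))
{'clock': 3.85, 'position': array([ 0.55654338, -0.06446208,  0.01389289]), 'contact_force': array([-1.81388659,  0.84721753,  5.68383005]), 'gripper_force': 32.60562479496002, 'width': 0.05735260152249711}
```

```bash
cat > tray.py <<'E'
# delta to tray coords: tray.py x_mm y_mm z(m)
import sys; from h import *
T=(.5622,.0806); ps=np.radians(25.1); x,y,z=[float(v) for v in sys.argv[1:4]]
c,si=np.cos(ps),np.sin(ps); s=manip.get_state()
d=s['position'][:2]-T
print(round(s['clock'],2),'tray xy now mm',round((c*d[0]+si*d[1])*1e3,1),round((-si*d[0]+c*d[1])*1e3,1),'z',s['position'][2].round(4),s['qpos'].round(2),
 *delta(s,T[0]+(c*x-si*y)/1e3,T[1]+(si*x+c*y)/1e3,z,ps-np.pi/2),'F',s['contact_force'].round(1),'w',round(s['width'],4),round(s['gripper_force'],1))
E
python3 tray.py -58 0 .12
```

```text
3.85 tray xy now mm -66.7 -129.0 z 0.0139 [-0.24  0.47  1.84  0.    0.83  0.29] [ 0.0999 -0.1268 -0.1329] 0.2856 F [-1.8  0.8  5.7] w 0.0574 32.6
```

>>> move_arm:
  deltas:
    - [[0,0,-0.05,0,0.7],[0,0,-0.1,0,0.7],[0.05,-0.06,-0.136,0.14,0.7],[0.1,-0.127,-0.136,0.285,0.7],[0.1,-0.127,-0.136,0.285,0.7],[0.1,-0.127,-0.136,0.285,0.7],[0.1,-0.127,-0.136,0.285,0.7],[0.1,-0.127,-0.136,0.285,0.7],[0.1,-0.127,-0.136,0.285,0.7]]
  squeeze: 50

```text
clock: 4.75
position: [0.5093, 0.0556, 0.1208]
ee_rot: [0.0, 0.976, 0.218, 0.0]
contact_force: [1.2, -0.6, -2.8]
width: 0.0575
gripper_force: 57.6
```

```bash
python3 - <<'E'
from h import *
look('w3')
E
python3 tray.py -58 0 .042
```

```text
4.8 tray xy now mm -58.6 -0.2 z 0.1207 [-0.03  0.28  1.82 -0.    1.04  1.1 ] [ 0.0008 -0.0003  0.0984] 0.0008 F [-0.  -0.1 -1.9] w 0.0573 57.6
```

View pics/w3.png

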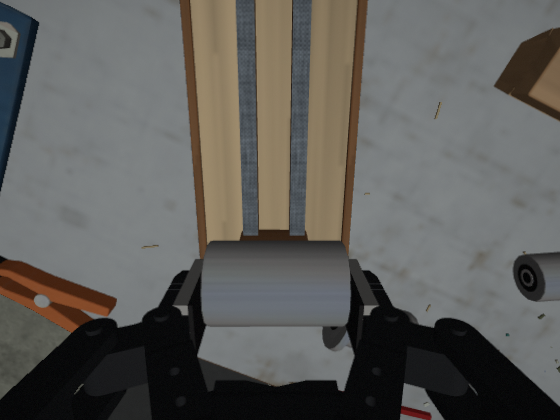

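Roller held level (202-350, 241-326) and centred over the rails, whose near ends are at row 236 at cols 250 and 297. I'll lower it slowly.

>>> move_arm:
  deltas:
    - [[0.001,0,0.05,0,0.7],[0.001,0,0.085,0,0.7],[0.001,0,0.093,0,0.7],[0.001,0,0.097,0,0.7],[0.001,0,0.099,0,0.7],[0.001,0,0.101,0,0.7],[0.001,0,0.101,0,0.7]]

```text
clock: 5.5
position: [0.5104, 0.0565, 0.041]
ee_rot: [0.0, 0.976, 0.218, 0.001]
contact_force: [0.7, 0.1, -2.9]
width: 0.0569
gripper_force: 57.4
```

```bash
python3 tray.py -61 0 .038
python3 - <<'E'
from h import *
c=load('w3'); T=np.array((.5622,.0806)); ps=np.radians(25.1)
for p in [(250,236),(297,236)]:
    d=back(c,p,.024)[:2]-T; print((np.array([[np.cos(ps),np.sin(ps)],[-np.sin(ps),np.cos(ps)]])@d*1e3).round(1))
E
```

```text
5.5 tray xy now mm -57.1 0.2 z 0.041 [-0.03  0.38  1.92  0.    0.84  1.11] [-0.0049  0.0002  0.0037] 0.0006 F [ 0.7  0.1 -2.9] w 0.0569 57.4
[-79.9  18.3]
[-79.9 -16. ]
```

>>> move_arm:
  deltas:
    - [[-0.001,0.0,0.0015,0,0.7],[-0.001,0.0,0.003,0,0.7],[-0.001,0.0,0.004,0,0.7],[-0.001,0,0.004,0,0.7]]

```text
clock: 5.9
position: [0.5091, 0.0563, 0.038]
ee_rot: [0.0, 0.976, 0.218, 0.0]
contact_force: [-0.8, 0.6, 5.4]
width: 0.0569
gripper_force: 58.8
```

```bash
python3 tray.py -61 0 .038
```

```text
5.9 tray xy now mm -58.4 0.5 z 0.038 [-0.03  0.38  1.92  0.    0.84  1.11] [-0.0032  0.0006 -0.    ] 0.0007 F [-0.8  0.6  5.4] w 0.0569 58.8
```

>>> move_arm:
  deltas:
    - [[-0.002,0,-0.0005,0,0.7],[-0.004,0,-0.0005,0,0.7],[-0.006,0,-0.0005,0,0.7],[-0.007,0,-0.0005,0,0.7],[-0.007,0,-0.0005,0,0.7]]

```text
clock: 6.4
position: [0.5055, 0.0539, 0.038]
ee_rot: [0.0, 0.976, 0.218, 0.002]
contact_force: [3.6, 1.3, 4.2]
width: 0.0572
gripper_force: 58.2
```

```bash
python3 tray.py -64 0 .038
```

```text
6.4 tray xy now mm -62.7 -0.1 z 0.038 [-0.03  0.38  1.93  0.    0.83  1.1 ] [-0.0017 -0.0001 -0.0001] 0.0004 F [3.6 1.3 4.2] w 0.0572 58.2
```

>>> move_arm:
  deltas:
    - [[-0.0015,0,0,0,0.7],[-0.003,0,0,0,0.7],[-0.003,0,0,0,0.7]]

```text
clock: 6.7
position: [0.5055, 0.0539, 0.038]
ee_rot: [-0.0, 0.976, 0.217, 0.004]
contact_force: [8.2, 6.4, 0.9]
width: 0.0574
gripper_force: 57.9
```

```bash
python3 tray.py -62 0 .038
```

```text
6.7 tray xy now mm -62.7 -0.1 z 0.038 [-0.03  0.37  1.94  0.    0.82  1.1 ] [ 0.0008 -0.0002  0.0001] -0.0001 F [8.2 6.4 0.9] w 0.0574 57.9
```

>>> move_arm:
  deltas:
    - [[0.003,0,0,0,0.7],[0.003,0,0,0,0.25],[0.003,0,0,0,0],[0.003,0,0,0,-0.4],[0.003,0,0,0,-0.7],[0.003,0,0,0,-0.7],[0.003,0,-0.03,0,-0.7],[0.003,0,-0.09,0,-1],[0.003,0,-0.15,0,-1],[0.003,0,-0.15,0,-1]]

```text
clock: 7.7
position: [0.5075, 0.0536, 0.163]
ee_rot: [0.002, 0.976, 0.218, 0.006]
contact_force: [0.2, 0.1, -0.5]
width: 0.0856
gripper_force: 0.0
```

```bash
python3 - <<'E'
from h import *
look('w4')
E
python3 go.py .5535 -.1715 .09 -60.3
```

```text
7.75 [0.5054 0.0537 0.1601] [-0.03  0.23  1.77 -0.    1.13  1.1 ] [-0.0658  0.28    0.0882] -0.0377
```

View pics/w4.png

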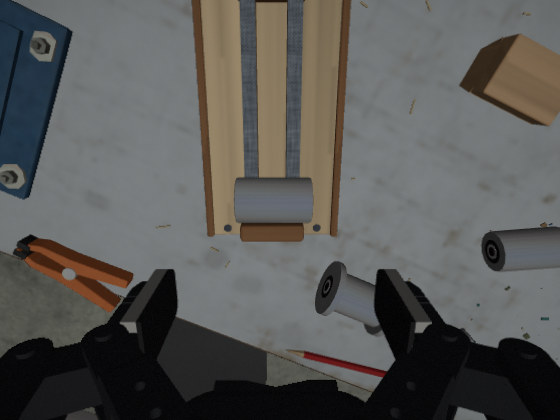

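Roller 1 rests against the near stop (235-313, 178-222). Next is roller B.

>>> move_arm:
  deltas:
    - [[-0.016,0.07,0,-0.038,-1],[-0.033,0.14,0.02,-0.038,-1],[-0.05,0.21,0.05,-0.038,-1],[-0.066,0.28,0.088,-0.038,-1],[-0.066,0.28,0.088,-0.038,-1],[-0.066,0.28,0.088,-0.038,-1],[-0.066,0.28,0.088,-0.038,-1]]

```text
clock: 8.45
position: [0.5492, -0.1713, 0.0843]
ee_rot: [-0.002, 0.967, 0.255, -0.002]
contact_force: [-0.5, -0.0, 0.3]
width: 0.0854
gripper_force: 0.0
```

```bash
python3 - <<'E'
from h import *
s,im=look('w5'); c=load('w5')
h=cv2.convexHull(proj(c,place(CYL,[.5535,-.1715,.518])).astype(np.float32)).round().astype(np.int32)
o=im[...,::-1].copy(); cv2.polylines(o,[h],True,(0,255,0),1); cv2.imwrite('pics/w5o.png',o)
E
python3 go.py .5535 -.1715 .011 -60.3
```

```text
8.5 [ 0.5497 -0.1706  0.0852] [-0.42  0.4   1.72  0.    1.02  0.63] [0.0038 0.0038 0.0928] -0.0001
```

View pics/w5o.png

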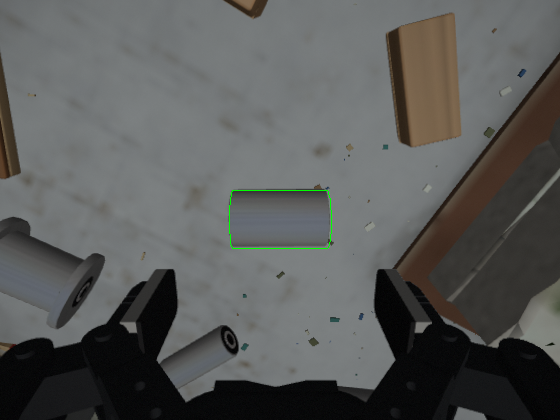

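The overlay matches roller B exactly (230-331, 190-248). I descend and grip.

>>> move_arm:
  deltas:
    - [[0.004,0.004,0.05,0,-1],[0.004,0.004,0.08,0,-1],[0.004,0.004,0.092,0,-1],[0.004,0.004,0.092,0,-1],[0.004,0.004,0.092,0,0.5],[0.004,0.004,0.092,0,0.7],[0.004,0.004,0.092,0,0.7],[0.004,0.004,0.092,0,0.7],[0.004,0.004,0.092,0,0.7],[0.004,0.004,0.092,0,0.7]]
  squeeze: 50

```text
clock: 9.5
position: [0.5567, -0.1725, 0.0151]
ee_rot: [0.001, 0.967, 0.256, 0.001]
contact_force: [-0.8, 2.5, 6.3]
width: 0.0573
gripper_force: 54.8
```

```bash
python3 tray.py -20 1 .12
```

```text
9.5 tray xy now mm -112.3 -226.8 z 0.0151 [-0.42  0.49  1.79  0.    0.86  0.63] [ 0.1383 -0.2744 -0.1313] 0.0385 F [-0.8  2.5  6.3] w 0.0573 54.8
```

>>> move_arm:
  deltas:
    - [[0,0,-0.05,0,0.7],[0,0,-0.1,0,0.7],[0.02,-0.05,-0.135,0.038,0.7],[0.05,-0.1,-0.135,0.038,0.7],[0.08,-0.16,-0.135,0.038,0.7],[0.11,-0.22,-0.135,0.038,0.7],[0.142,-0.274,-0.135,0.038,0.7],[0.142,-0.274,-0.135,0.038,0.7],[0.142,-0.274,-0.135,0.038,0.7],[0.142,-0.274,-0.135,0.038,0.7],[0.142,-0.274,-0.135,0.038,0.7]]

```text
clock: 10.6
position: [0.5457, 0.0726, 0.1212]
ee_rot: [0.0, 0.976, 0.217, -0.0]
contact_force: [0.7, -0.6, -2.3]
width: 0.0567
gripper_force: 55.5
```

```bash
python3 tray.py -17 1 .041
```

```text
10.6 tray xy now mm -18.3 -0.2 z 0.1212 [ 0.01  0.33  1.74 -0.    1.07  1.14] [ 0.0017 -0.0016  0.1003] -0.0001 F [ 0.7 -0.6 -2.3] w 0.0567 55.5
```

>>> move_arm:
  deltas:
    - [[0.002,-0.0015,0.05,0,0.7],[0.002,-0.0015,0.085,0,0.7],[0.002,-0.0015,0.093,0,0.7],[0.002,-0.0015,0.097,0,0.7],[0.002,-0.0015,0.099,0,0.7],[0.002,-0.0015,0.101,0,0.7],[0.002,-0.0015,0.102,0,0.7],[0.002,-0.0015,0.103,0,0.7],[0.002,-0.0015,0.104,0,0.7],[0.002,-0.0015,0.104,0,0.7]]

```text
clock: 11.6
position: [0.547, 0.076, 0.0391]
ee_rot: [0.0, 0.976, 0.218, 0.001]
contact_force: [-0.9, 0.3, 5.1]
width: 0.057
gripper_force: 56.4
```

```bash
python3 tray.py -24 1 .038
```

```text
11.6 tray xy now mm -15.7 2.3 z 0.0391 [ 0.01  0.43  1.83 -0.    0.88  1.14] [-0.0103  0.0016  0.0013] 0.0008 F [-0.9  0.3  5.1] w 0.057 56.4
```

On the rails. I slide it toward roller 1 until contact.

>>> move_arm:
  deltas:
    - [[-0.002,0,-0.0005,0,0.7],[-0.004,0,-0.0005,0,0.7],[-0.006,0,-0.0005,0,0.7],[-0.008,0,-0.0005,0,0.7],[-0.01,0,-0.0005,0,0.7],[-0.012,0,-0.0005,0,0.7],[-0.012,0,-0.0005,0,0.7]]

```text
clock: 12.3
position: [0.5399, 0.0722, 0.0391]
ee_rot: [-0.0, 0.976, 0.218, 0.002]
contact_force: [5.4, 2.2, 1.7]
width: 0.0576
gripper_force: 56.0
```

```bash
python3 tray.py -24 1 .038
```

```text
12.3 tray xy now mm -23.8 1.9 z 0.0391 [0.   0.42 1.85 0.   0.87 1.14] [-0.0003  0.0011  0.0014] 0.0003 F [5.4 2.2 1.7] w 0.0576 56.0
```

>>> move_arm:
  deltas:
    - [[0.001,0,0,0,0.7],[0.001,0,0,0,0.25],[0.001,0,0,0,0],[0.001,0,0,0,-0.4],[0.001,0,0,0,-0.7],[0.001,0,0,0,-0.7],[0.001,0,-0.03,0,-0.7],[0.001,0,-0.09,0,-1],[0.001,0,-0.15,0,-1],[0.001,0,-0.15,0,-1]]

```text
clock: 13.3
position: [0.542, 0.0721, 0.1645]
ee_rot: [0.001, 0.976, 0.218, 0.006]
contact_force: [0.9, 0.4, -0.6]
width: 0.0852
gripper_force: 0.0
```

```bash
python3 go.py .444 -.305 .15 -61
```

```text
13.3 [0.542  0.0721 0.1645] [ 0.01  0.28  1.69 -0.    1.16  1.14] [-0.3117  0.3744  0.0167] -0.0318
```

>>> move_arm:
  deltas:
    - [[-0.03,0.036,0,-0.032,-1],[-0.06,0.075,0,-0.032,-1],[-0.1,0.12,0,-0.032,-1],[-0.14,0.17,0,-0.032,-1],[-0.18,0.22,0,-0.032,-1],[-0.22,0.27,0,-0.032,-1],[-0.26,0.32,0.017,-0.032,-1],[-0.31,0.374,0.017,-0.032,-1],[-0.31,0.374,0.017,-0.032,-1],[-0.31,0.374,0.017,-0.032,-1],[-0.31,0.374,0.017,-0.032,-1],[-0.31,0.374,0.017,-0.032,-1]]

```text
clock: 14.5
position: [0.4414, -0.3023, 0.1445]
ee_rot: [-0.001, 0.968, 0.251, -0.0]
contact_force: [0.4, -0.5, -0.1]
width: 0.0853
gripper_force: 0.0
```

Run:
```python
from h import *
s,im=look('w6'); print(s['position'],s['qpos'].round(2))
```

```text
[ 0.44139472 -0.30227991  0.1445098 ] [-0.73  0.29  1.74  0.    1.12  0.33]
```

View pics/w6.png

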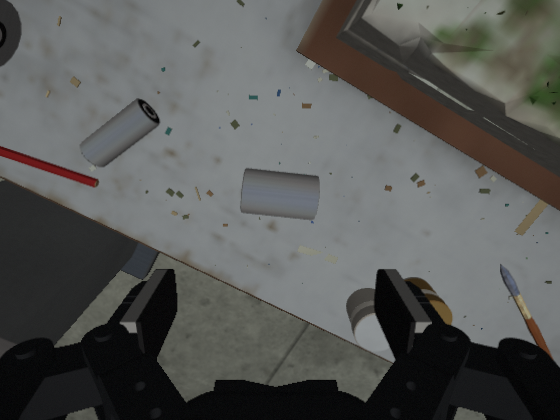

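Run:
```python
from h import *
c=load('w6'); p,e=fit(c,[(244,168),(319,176),(320,198),(317,220),(241,213),(241,190)],CYL,[.444,-.305,.5]); print(p,e,np.degrees(p[2])-90)
s=manip.get_state(); print(s['position'],delta(s,p[0],p[1],.011,p[2]-np.pi/2))
c2=cam('scene')
print([back(c,q,.04).round(3) for q in ((365,290),(350,300))])
```

```text
[ 0.44407525 -0.30414015  0.3835607 ] 1.4244929730405093e-11 -68.02359061436246
[ 0.44158852 -0.30230923  0.14471089] (array([0.0016, 0.0037, 0.1671]), np.float64(0.0596))
[array([ 0.414, -0.399,  0.04 ]), array([ 0.4  , -0.393,  0.04 ])]
```

>>> move_arm:
  deltas:
    - [[0,0.002,0.05,0.06,-1],[0,0.002,0.09,0.06,-1],[0,0.002,0.11,0.06,-1],[0,0.002,0.11,0.06,-1],[0,0.002,0.11,0.06,-1],[0,0.002,0.11,0.06,-1]]

```text
clock: 15.15
position: [0.4433, -0.3057, 0.0582]
ee_rot: [0.001, 0.982, 0.19, 0.001]
contact_force: [-0.0, 0.1, -0.3]
width: 0.0851
gripper_force: 0.0
```

```bash
python3 go.py .4441 -.3041 .011 -68
```

```text
15.15 [ 0.4433 -0.3057  0.0582] [-0.73  0.39  1.84  0.    0.91  0.46] [ 0.0016 -0.0016  0.059 ] -0.0011
```

>>> move_arm:
  deltas:
    - [[0.0015,-0.0015,0.03,0,-1],[0.0015,-0.0015,0.05,0,-1],[0.0015,-0.0015,0.057,0,-1],[0.0015,-0.0015,0.057,0,-1],[0.0015,-0.0015,0.057,0,0.5],[0.0015,-0.0015,0.057,0,0.7],[0.0015,-0.0015,0.057,0,0.7],[0.0015,-0.0015,0.057,0,0.7],[0.0015,-0.0015,0.057,0,0.7],[0.0015,-0.0015,0.057,0,0.7]]

```text
clock: 16.15
position: [0.4437, -0.3048, 0.0126]
ee_rot: [0.001, 0.982, 0.189, 0.001]
contact_force: [-0.3, -0.7, 6.2]
width: 0.0571
gripper_force: 54.1
```

```bash
python3 tray.py 18 1 .12
```

```text
16.15 tray xy now mm -270.8 -298.7 z 0.0126 [-0.73  0.45  1.89  0.    0.8   0.46] [ 0.3391 -0.3944 -0.1348] -0.0274 F [-0.3 -0.7  6.2] w 0.0571 54.1
```

>>> move_arm:
  deltas:
    - [[0,0,-0.05,0,0.7],[0,0,-0.1,0,0.7],[0.03,-0.04,-0.137,-0.027,0.7],[0.07,-0.08,-0.137,-0.027,0.7],[0.11,-0.125,-0.137,-0.027,0.7],[0.15,-0.17,-0.137,-0.027,0.7],[0.19,-0.22,-0.137,-0.027,0.7],[0.23,-0.27,-0.137,-0.027,0.7],[0.27,-0.32,-0.137,-0.027,0.7],[0.31,-0.36,-0.137,-0.027,0.7],[0.339,-0.394,-0.137,-0.027,0.7],[0.339,-0.394,-0.137,-0.027,0.7]]

```text
clock: 17.35
position: [0.5786, 0.0941, 0.1206]
ee_rot: [-0.001, 0.976, 0.219, 0.001]
contact_force: [-0.2, -0.4, -2.0]
width: 0.0569
gripper_force: 55.8
```

>>> move_arm:
  deltas:
    - [[0,0,0,0,0.7],[0,0,0,0,0.7],[0,0,0,0,0.7]]

```text
clock: 17.65
position: [0.5769, 0.0882, 0.1208]
ee_rot: [0.0, 0.976, 0.216, -0.0]
contact_force: [-1.1, 0.8, -1.9]
width: 0.0574
gripper_force: 55.8
```

```bash
python3 tray.py 18 1 .039
```

```text
17.65 tray xy now mm 16.5 0.6 z 0.1208 [ 0.03  0.38  1.66 -0.    1.1   1.17] [ 0.0019 -0.0004  0.1022] -0.0011 F [-1.1  0.8 -1.9] w 0.0574 55.8
```

>>> move_arm:
  deltas:
    - [[0.002,0,0.05,0,0.7],[0.002,0,0.085,0,0.7],[0.002,0,0.094,0,0.7],[0.002,0,0.098,0,0.7],[0.002,0,0.1,0,0.7],[0.002,0,0.102,0,0.7],[0.002,0,0.104,0,0.7],[0.002,0,0.1055,0,0.7],[0.002,0,0.107,0,0.7],[0.002,0,0.107,0,0.7]]

```text
clock: 18.65
position: [0.5794, 0.0902, 0.0366]
ee_rot: [0.0, 0.976, 0.217, 0.001]
contact_force: [-0.7, 0.3, 3.6]
width: 0.0569
gripper_force: 56.8
```

```bash
python3 tray.py 10 1 .038
```

```text
18.65 tray xy now mm 19.6 1.4 z 0.0366 [ 0.04  0.47  1.76 -0.    0.91  1.17] [-0.0121  0.0006 -0.0018] -0.0003 F [-0.7  0.3  3.6] w 0.0569 56.8
```

>>> move_arm:
  deltas:
    - [[-0.002,0,-0.0005,0,0.7],[-0.004,0,-0.0005,0,0.7],[-0.006,0,-0.0005,0,0.7],[-0.008,0,-0.0005,0,0.7],[-0.01,0,-0.0005,0,0.7],[-0.012,0,-0.0005,0,0.7],[-0.014,0,-0.0005,0,0.7],[-0.0155,0,-0.0005,0,0.7],[-0.0155,0,-0.0005,0,0.7]]

```text
clock: 19.55
position: [0.5705, 0.0855, 0.0366]
ee_rot: [-0.0, 0.976, 0.216, 0.003]
contact_force: [6.8, 3.7, 4.7]
width: 0.0572
gripper_force: 56.5
```

```bash
python3 tray.py 10 1 .038
```

```text
19.55 tray xy now mm 9.6 0.9 z 0.0366 [0.03 0.46 1.78 0.   0.89 1.16] [ 0.0005 -0.0001 -0.0017] -0.001 F [6.8 3.7 4.7] w 0.0572 56.5
```

>>> move_arm:
  deltas:
    - [[0.002,0,0,0,0.7],[0.002,0,0,0,0.25],[0.002,0,0,0,0],[0.002,0,0,0,-0.4],[0.002,0,0,0,-0.7],[0.002,0,0,0,-0.7],[0.002,0,-0.03,0,-0.7],[0.002,0,-0.09,0,-1],[0.002,0,-0.15,0,-1],[0.002,0,-0.15,0,-1],[0.002,0,-0.15,0,-1]]

```text
clock: 20.65
position: [0.569, 0.0855, 0.1564]
ee_rot: [0.0, 0.976, 0.217, 0.0]
contact_force: [-0.5, -0.6, -0.4]
width: 0.0852
gripper_force: 0.0
```

```bash
python3 - <<'E'
from h import *
look('w7')
E
python3 go.py .662 -.0772 .09 -88.9
```

```text
20.7 [0.5679 0.0854 0.1549] [ 0.03  0.33  1.64 -0.    1.17  1.16] [0.0206 0.234  0.0809] 0.1996
```

View pics/w7.png

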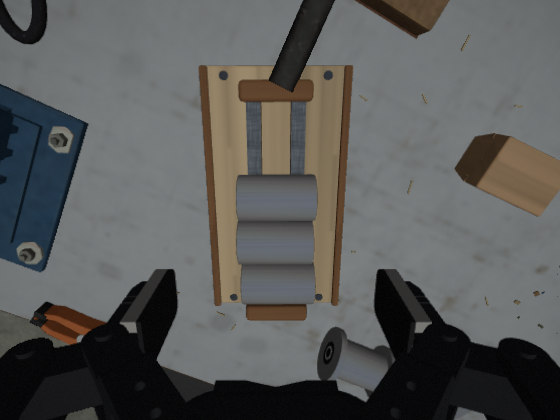

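Three rollers sit tight in a row (rows 175-303). The handle tip, at (283,88), lies over the far stop. Next is the wide chock.

>>> move_arm:
  deltas:
    - [[0.005,0.06,0,0.2,-1],[0.01,0.12,0.02,0.2,-1],[0.015,0.18,0.05,0.2,-1],[0.02,0.234,0.08,0.2,-1],[0.02,0.234,0.08,0.2,-1],[0.02,0.234,0.08,0.2,-1],[0.02,0.234,0.08,0.2,-1],[0.02,0.234,0.08,0.2,-1],[0.02,0.234,0.08,0.2,-1]]

```text
clock: 21.6
position: [0.6627, -0.0759, 0.0926]
ee_rot: [-0.0, 1.0, 0.01, 0.0]
contact_force: [-0.4, -1.0, 1.0]
width: 0.0852
gripper_force: 0.0
```

```bash
python3 - <<'E'
from h import *
s,im=look('w8'); c=load('w8')
h=cv2.convexHull(proj(c,place(CHK,[.662,-.0772,.0185])).astype(np.float32)).round().astype(np.int32)
o=im[...,::-1].copy(); cv2.polylines(o,[h],True,(0,255,0),1); cv2.imwrite('pics/w8o.png',o)
E
python3 go.py .662 -.0772 .016 -88.9
```

```text
21.65 [ 0.6629 -0.0761  0.0927] [-0.22  0.51  1.5   0.    1.12  1.33] [-0.0012  0.0014  0.0958] 0.0003
```

View pics/w8o.png

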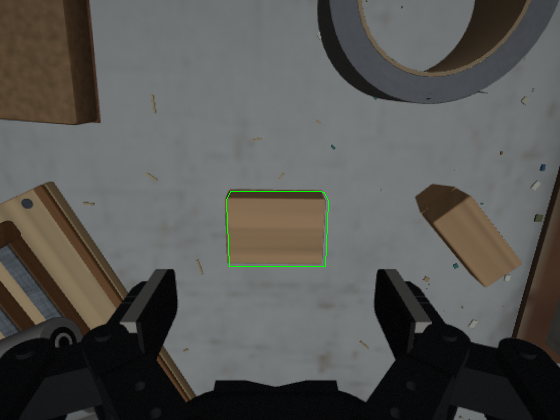

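Overlay matches the chock (227-328, 190-267) to about 1 mm. I grip it by its ends.

>>> move_arm:
  deltas:
    - [[-0.001,0.0015,0.05,0,-1],[-0.001,0.0015,0.08,0,-1],[-0.001,0.0015,0.095,0,-1],[-0.001,0.0015,0.095,0,-1],[-0.001,0.0015,0.095,0,0.5],[-0.001,0.0015,0.095,0,0.7],[-0.001,0.0015,0.095,0,0.7],[-0.001,0.0015,0.095,0,0.7],[-0.001,0.0015,0.095,0,0.7],[-0.001,0.0015,0.095,0,0.7]]

```text
clock: 22.65
position: [0.6637, -0.0787, 0.0177]
ee_rot: [0.0, 1.0, 0.009, 0.002]
contact_force: [1.9, 0.5, 6.4]
width: 0.057
gripper_force: 55.2
```

```bash
python3 tray.py 54 1 .14
```

```text
22.65 tray xy now mm 24.3 -187.3 z 0.0177 [-0.22  0.59  1.58  0.    0.97  1.33] [-0.0614 -0.2299 -0.1533] -0.2004 F [1.9 0.5 6.4] w 0.057 55.2
```

>>> move_arm:
  deltas:
    - [[0,0,-0.05,0,0.7],[0,0,-0.1,0,0.7],[0,-0.02,-0.153,-0.05,0.7],[-0.02,-0.07,-0.153,-0.1,0.7],[-0.03,-0.12,-0.153,-0.15,0.7],[-0.04,-0.17,-0.153,-0.2,0.7],[-0.061,-0.23,-0.153,-0.2,0.7],[-0.061,-0.23,-0.153,-0.2,0.7],[-0.061,-0.23,-0.153,-0.2,0.7],[-0.061,-0.23,-0.153,-0.2,0.7],[-0.061,-0.23,-0.153,-0.2,0.7],[-0.061,-0.23,-0.153,-0.2,0.7]]

```text
clock: 23.85
position: [0.6105, 0.1033, 0.138]
ee_rot: [0.0, 0.976, 0.216, 0.0]
contact_force: [0.1, -0.7, -0.7]
width: 0.0568
gripper_force: 54.5
```

```bash
python3 - <<'E'
from h import *
look('w9')
E
python3 tray.py 54.5 1 .042
```

```text
23.9 tray xy now mm 53.3 0.2 z 0.1379 [ 0.06  0.41  1.56 -0.    1.17  1.19] [ 0.0015 -0.001   0.1199] -0.0012 F [-0.1  0.7 -1.8] w 0.057 54.5
```

View pics/w9.png

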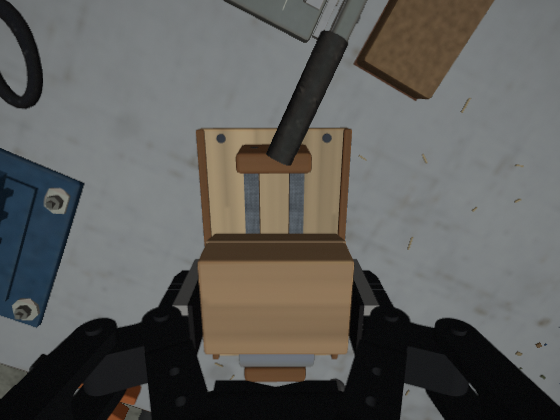

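Run:
```python
from h import *
obs=[('w1',(161,36)),('w7',(282,90)),('w9',(280,165))]
f=lambda X:np.concatenate([proj(load(n),X)[0]-p for n,p in obs])
o=least_squares(f,[.643,.11,.06],x_scale=.01); X=o.x; print(X,o.fun.round(1))
T=(.5622,.0806);ps=np.radians(25.1);d=X[:2]-T
print('tray',np.cos(ps)*d[0]+np.sin(ps)*d[1],-np.sin(ps)*d[0]+np.cos(ps)*d[1])
c=load('w9')
for z in(.04,.06,.08,.1): # other end of handle vs scene view (293,125)
    X=back(c,(332,36),z); print(X.round(3),proj(cam('scene'),X),proj(cam('side'),X))
```

```text
[0.64246443 0.11454429 0.04813397] [-1.7  0.5  0.6  1.2  0.5 -1.5]
tray 0.08708411529995422 -0.003309235129372975
[0.725 0.119 0.04 ] [[290.88554252 126.94776712]] [[143.31157798 245.921088  ]]
[0.722 0.12  0.06 ] [[289.50844251 120.19536683]] [[142.12335407 238.05275663]]
[0.718 0.122 0.08 ] [[288.09320019 113.2577883 ]] [[140.91137526 229.93779135]]
[0.714 0.124 0.1  ] [[286.63828308 106.12767697]] [[139.67553127 221.56703426]]
```

The handle (about z 0.05, at tray x ≥ 87 mm) stays clear of the gripper body. I lower the chock between the row and the far stop.

>>> move_arm:
  deltas:
    - [[0.001,-0.001,0.05,0,0.7],[0.001,-0.001,0.085,0,0.7],[0.001,-0.001,0.1,0,0.7],[0.001,-0.001,0.107,0,0.7],[0.001,-0.001,0.112,0,0.7],[0.001,-0.001,0.116,0,0.7],[0.001,-0.001,0.119,0,0.7],[0.001,-0.001,0.121,0,0.7],[0.001,-0.001,0.124,0,0.7],[0.001,-0.001,0.126,0,0.7],[0.001,-0.001,0.126,0,0.7]]
  squeeze: 80

```text
clock: 25.0
position: [0.6109, 0.1058, 0.0418]
ee_rot: [0.0, 0.976, 0.217, 0.001]
contact_force: [-6.5, -0.9, 21.0]
width: 0.0568
gripper_force: 92.1
```

```bash
python3 tray.py 49.5 1 .042
```

```text
25.0 tray xy now mm 54.8 2.2 z 0.0418 [ 0.06  0.5   1.67 -0.    0.96  1.19] [-0.0066  0.0014 -0.0002] -0.0003 F [-6.5 -0.9 21. ] w 0.0568 92.1
```

Seated at the expected height. I slide it snug against the row with a light load.

>>> move_arm:
  deltas:
    - [[0,0,-0.003,0,0.7],[-0.002,0,-0.003,0,0.7],[-0.004,0,-0.003,0,0.7],[-0.006,0,-0.003,0,0.7],[-0.008,0,-0.003,0,0.7],[-0.008,0,-0.003,0,0.7]]

```text
clock: 25.6
position: [0.6082, 0.1037, 0.0419]
ee_rot: [0.0, 0.976, 0.217, 0.004]
contact_force: [2.0, 2.0, 8.2]
width: 0.0567
gripper_force: 90.4
```

```bash
python3 tray.py 49.5 1 .042
```

```text
25.6 tray xy now mm 51.4 1.4 z 0.0419 [0.06 0.5  1.69 0.   0.95 1.19] [-0.0024  0.0005 -0.0001] -0.0007 F [2.  2.  8.2] w 0.0567 90.4
```

>>> move_arm:
  deltas:
    - [[-0.002,0,0,0,0.7],[-0.004,0,0,0,0.7],[-0.005,0,0,0,0.7],[-0.005,0,0,0,0.7]]

```text
clock: 26.0
position: [0.6063, 0.1026, 0.042]
ee_rot: [-0.0, 0.976, 0.217, 0.006]
contact_force: [6.3, 2.8, 5.3]
width: 0.0568
gripper_force: 90.1
```

```bash
python3 tray.py 49.5 1 .042
```

```text
26.0 tray xy now mm 49.3 1.2 z 0.042 [0.05 0.49 1.69 0.   0.94 1.19] [ 0.0003  0.0003 -0.    ] -0.0007 F [6.3 2.8 5.3] w 0.0568 90.1
```

>>> move_arm:
  deltas:
    - [[0.002,0,0.004,0,0.7],[0.003,0,0.006,0,0.7],[0.003,0,0.006,0,0.7],[0.003,0,0.003,0,0.25],[0.003,0,0.001,0,0],[0.003,0,0,0,-0.4],[0.003,0,0,0,-0.7],[0.003,0,0,0,-0.7],[0.003,0,-0.03,0,-0.7],[0.003,0,-0.09,0,-1],[0.003,0,-0.13,0,-1],[0.003,0,-0.13,0,-1]]

```text
clock: 27.2
position: [0.6062, 0.1025, 0.1483]
ee_rot: [0.001, 0.976, 0.217, 0.005]
contact_force: [0.8, -0.2, -0.4]
width: 0.0855
gripper_force: 0.0
```

>>> move_arm:
  deltas:
    - [[0,0,-0.05,0,-1],[0,0,-0.1,0,-1],[0,0,-0.1,0,-1],[0,0,-0.1,0,-1]]

```text
clock: 27.6
position: [0.603, 0.1023, 0.2233]
ee_rot: [-0.0, 0.976, 0.217, -0.0]
contact_force: [0.6, -0.8, -0.4]
width: 0.0851
gripper_force: 0.0
```

Run:
```python
from h import *
s,im=look('w10'); print(s['position'],s['clock'])
sd=cv2.resize(manip.get_image('side')[220:320,130:310],None,fx=3,fy=3,interpolation=cv2.INTER_CUBIC)
w=im[0:420,120:380]; o=np.zeros((420+0,800,3),np.uint8); o[:,:260]=w; o[:300,260:800]=sd
cv2.imwrite('pics/fin.png',o[...,::-1])
```

```text
[0.60299289 0.1022617  0.22330235] 27.6
```

View pics/fin.png

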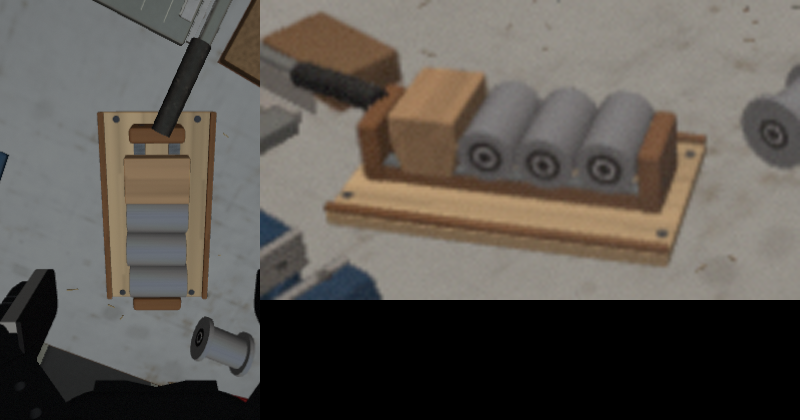

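The three rollers lie in a tight row against the near stop. The chock is upright on the rails, snug against the row, and the gripper is clear.

```bash
python3 -c "
from rig import manip; print(manip.sign_off())"
```

```text
the job is handed in; nothing more can be done
None
```

The three plain rollers lie in a tight row against the near end stop and the wide chock is pushed fully down onto the rails, snug against the row; the job was handed in at about 28 s, with the slim roller, flanged roller and narrow chock left untouched.

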